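# Load the key fobs into the programming station

### The arm

A 6-joint arm with a two-finger parallel gripper is mounted at the origin on the work surface. World frame = base frame: x ahead of the robot, y to its left, z up, the work surface at z = 0. Lengths are in mm, angles in rad, forces in N, time in s.
With the tool pointing down it reaches from about 300 to 775 mm from the base axis. Payload 14.6 kg.
Tool frame: the origin (TCP) lies at the very end of the fingers, on their centre line; the grasp point (between the pads) lies 19 mm behind it; z points along the fingers, y is the line along which they close (so a half turn about z gives the same grasp; the last joint's range is limited). The gripper opens to 94 mm and grips with 3 to 60 N. Pads are 16 mm wide; open, the fingers measure 119 mm over their backs; the gripper's body (75 mm by 177 mm) begins 78 mm behind the grasp point.
Start: joints at [-1.291, 0.3, 1.521, -0, 1.321, -0.067], TCP at [186.932, -517.248, 205.446] pointing down, gripper open.
Joint ranges: [-3.03, 3.03], [-0.79, 2.21], [0.23, 2.52], [-1.04, 4.18], [0, 3.07], [-2.55, 2.55]. Speed limits (rad/s): [2.22, 2.22, 2.57, 3.14, 3.14, 3.14].

### API

Orientations are given as [roll, pitch, yaw] about the fixed x, y, z axes, in that order (R = Rz(yaw) Ry(pitch) Rx(roll)).
In Python, from cell import manip gives the robot as it stands.
- The arm moves only by the tool servo_tool, never from a script. Its argument "rows" is a list of rows, each a list of 7 numbers: the turn, a rotation vector about the world's x, y, z in degrees, then the shift along the world's x, y, z in mm, then the closure, from 0 (fully open) to 1 (shut). In form: [[rx, ry, rz, dx, dy, dz, fingers], ...]. A call has 1 to 20 rows; each row shifts and turns the commanded pose from where the row before left it; what a row does not reach is not made up. A row lasts 1/8 s, in which the tool goes at most 62.5 mm and 10.7 degrees, less where a joint would pass 70% of its speed; a pose out of reach is approached as far as the arm can. A call with a gripper value outside its range is refused whole. The fingers move at their own pace and stop on an object; "grip_force" is the grip in N (left out, the last holds). Time passes only in rows, so rows that do not move let the fingers close. It gives the time, the measured TCP pose, the force, the opening and the grip force at its end, in the units of the state.
- manip.read_state(): the state, without advancing time (a new reading comes with each control period).
- manip.camera(name): name is "side" or "top"; returns the picture (400x640x3 uint8, red, green, blue); there is no depth.
- manip.camera_info(name): a dict with "fx", "fy", "cx", "cy" (pixels), "position" and "rotation" of the camera in the world. Camera axes: x right, y down, z forward; pixel columns grow to the right and rows downward; lengths in mm; the calibration is good to about 2 mm. A picture is of the moment at which its call begins. camera_info takes no time and is no camera call.
- manip.sign_off(): hands the job in; it is judged then, once.
The state is a dict: "clock": time; "joints": joint angles; "qd": joint speeds; "effort": joint torques, N m; "eef_pos": TCP position; "eef_rot": TCP orientation; "wrist_force": force on the tool from outside, world axes, zero at the start; "moment": the same for the moment, N m; "finger_gap": finger opening in mm; "finger_force": force on a finger pad.
Only numpy, scipy, OpenCV 4.12 (cv2) and the standard library are available. Lean on these libraries where they do the work, as an engineer would, in place of code of your own. Each camera call takes 0.05 s, during which the arm holds its last target. There are 200 camera calls.

### The job

Lay the four key fobs flat in the open drawer of the orange station, button side up, one centred and straight in each outlined place: blue fobs in the blue outlines, black fobs in the black ones, every steel loop pointing away from the drawer handle, towards the tab of its outline. Then gently slide the drawer fully shut, without slamming it, so that the fobs stay neatly in place. Leave the other things on the bench where they are.

Things in the scene. Friction and masses are not known exactly. Their poses are not given: they have to be found in the camera images.
- fob_blue_a: A bright blue car-key remote (fob) lying flat on the table, button side up: a block 54 mm long (its x), 36 mm wide (its y), 14 mm thick, about 40 g, edges rounded 4 mm. Origin at the centre of its underside, z up. A steel key-ring loop, 23 mm wide, sticks out 9 mm from its +x end. On top a round white button nearest the loop, then a grey and a red bar button. The two of one colour are alike.
- fob_blue_a_loop (a point): Middle of the outer bar of the steel loop of fob_blue_a, 33.5 mm along +x from the fob's origin and 7 mm up.
- fob_blue_b: A bright blue car-key remote (fob) lying flat on the table, button side up: a block 54 mm long (its x), 36 mm wide (its y), 14 mm thick, about 40 g, edges rounded 4 mm. Origin at the centre of its underside, z up. A steel key-ring loop, 23 mm wide, sticks out 9 mm from its +x end. On top a round white button nearest the loop, then a grey and a red bar button. The two of one colour are alike.
- fob_blue_b_loop (a point): Middle of the outer bar of the steel loop of fob_blue_b, 33.5 mm along +x from the fob's origin and 7 mm up.
- fob_black_a: A black car-key remote (fob) lying flat on the table, button side up: a block 54 mm long (its x), 36 mm wide (its y), 14 mm thick, about 40 g, edges rounded 4 mm. Origin at the centre of its underside, z up. A steel key-ring loop, 23 mm wide, sticks out 9 mm from its +x end. On top a round white button nearest the loop, then a grey and a red bar button. The two of one colour are alike.
- fob_black_a_loop (a point): Middle of the outer bar of the steel loop of fob_black_a, 33.5 mm along +x from the fob's origin and 7 mm up.
- fob_black_b: A black car-key remote (fob) lying flat on the table, button side up: a block 54 mm long (its x), 36 mm wide (its y), 14 mm thick, about 40 g, edges rounded 4 mm. Origin at the centre of its underside, z up. A steel key-ring loop, 23 mm wide, sticks out 9 mm from its +x end. On top a round white button nearest the loop, then a grey and a red bar button. The two of one colour are alike.
- fob_black_b_loop (a point): Middle of the outer bar of the steel loop of fob_black_b, 33.5 mm along +x from the fob's origin and 7 mm up.
- station_mouth (a point): Middle of the bottom edge of the open front of the orange fob-programming station, at table height. The station is fixed to the table, has a clear window on top, and is 210 mm deep (x), 220 mm wide (y), 80 mm high; all of it lies to +x of this point, and +x points from its front to its back. The front roughly faces the robot; the drawer slides out of it along -x.
- drawer (a joint): How far the station's drawer is pushed in (along the station's +x), in m: 0 fully out, 0.19 fully shut (end stop); it starts at 0 to 0.02. It slides with about 4 N of friction (some damping adds up to 1 N more at 0.15 m/s) and stays where it is left. Loose fobs ride on its flat grey floor by friction only.
- drawer_handle (a point): Middle of the steel bar handle of the drawer: a level bar 100 mm long along the station's y, about 10 mm thick, 42 mm above the table, 35 mm in front of the orange drawer front (200 mm wide, its top 65 mm above the table, 10 mm thick). Axes as the station's. Pushing it along the station's +x shuts the drawer.
- cell_blue_left (a point): Centre of the blue-outlined place on the drawer floor in the far row (next to the station), left (+y) side. Point on the floor surface, 15 mm above the table; axes as the station's. Outline 64 (x) by 46 (y) mm outside, 2 mm lines, with a tab on its +x side. Places are 74 mm apart in x, 72 mm in y. Drawer inside 164 (x) by 180 (y) mm, wall tops 32 mm above the table.
- cell_blue_right (a point): Centre of the blue-outlined place on the drawer floor in the far row (next to the station), right (-y) side. Point on the floor surface, 15 mm above the table; axes as the station's. Outline 64 (x) by 46 (y) mm outside, 2 mm lines, with a tab on its +x side. Places are 74 mm apart in x, 72 mm in y. Drawer inside 164 (x) by 180 (y) mm, wall tops 32 mm above the table.
- cell_black_left (a point): Centre of the black-outlined place on the drawer floor in the near row (next to the handle), left (+y) side. Point on the floor surface, 15 mm above the table; axes as the station's. Outline 64 (x) by 46 (y) mm outside, 2 mm lines, with a tab on its +x side. Places are 74 mm apart in x, 72 mm in y. Drawer inside 164 (x) by 180 (y) mm, wall tops 32 mm above the table.
- cell_black_right (a point): Centre of the black-outlined place on the drawer floor in the near row (next to the handle), right (-y) side. Point on the floor surface, 15 mm above the table; axes as the station's. Outline 64 (x) by 46 (y) mm outside, 2 mm lines, with a tab on its +x side. Places are 74 mm apart in x, 72 mm in y. Drawer inside 164 (x) by 180 (y) mm, wall tops 32 mm above the table.
- tester: Black handheld tester with a red panel, 90 x 150 x 35 mm, lying on the table; origin at the centre of its underside. Bystander.
- board_stack: Two green circuit boards on steel posts, 70 x 50 x 46 mm; origin at the centre of its underside. Bystander.
- screw_bin: Open yellow bin, 100 x 90 x 50 mm; origin at the centre of its underside. Bystander.
Not all that is in view belongs to the job. What is shaped like the fob_black_a but pink is not meant.

How it is judged (in metres and radians):
On the way:
1. all four fobs lie in their outlined places while the drawer is still open (((horizontal distance between fob_blue_a and cell_blue_left below 0.008 m and z of fob_blue_a in the frame of cell_blue_left between -0.004 and 0.004 m and angle between fob_blue_a's own z axis and vertical below 0.1 rad and angle between the x axis of fob_blue_a and the x axis of cell_blue_left, either way round below 0.2 rad and x of fob_blue_a_loop in the frame of cell_blue_left above 0.02 m) or (horizontal distance between fob_blue_b and cell_blue_left below 0.008 m and z of fob_blue_b in the frame of cell_blue_left between -0.004 and 0.004 m and angle between fob_blue_b's own z axis and vertical below 0.1 rad and angle between the x axis of fob_blue_b and the x axis of cell_blue_left, either way round below 0.2 rad and x of fob_blue_b_loop in the frame of cell_blue_left above 0.02 m)) and ((horizontal distance between fob_blue_a and cell_blue_right below 0.008 m and z of fob_blue_a in the frame of cell_blue_right between -0.004 and 0.004 m and angle between fob_blue_a's own z axis and vertical below 0.1 rad and angle between the x axis of fob_blue_a and the x axis of cell_blue_right, either way round below 0.2 rad and x of fob_blue_a_loop in the frame of cell_blue_right above 0.02 m) or (horizontal distance between fob_blue_b and cell_blue_right below 0.008 m and z of fob_blue_b in the frame of cell_blue_right between -0.004 and 0.004 m and angle between fob_blue_b's own z axis and vertical below 0.1 rad and angle between the x axis of fob_blue_b and the x axis of cell_blue_right, either way round below 0.2 rad and x of fob_blue_b_loop in the frame of cell_blue_right above 0.02 m)) and ((horizontal distance between fob_black_a and cell_black_left below 0.008 m and z of fob_black_a in the frame of cell_black_left between -0.004 and 0.004 m and angle between fob_black_a's own z axis and vertical below 0.1 rad and angle between the x axis of fob_black_a and the x axis of cell_black_left, either way round below 0.2 rad and x of fob_black_a_loop in the frame of cell_black_left above 0.02 m) or (horizontal distance between fob_black_b and cell_black_left below 0.008 m and z of fob_black_b in the frame of cell_black_left between -0.004 and 0.004 m and angle between fob_black_b's own z axis and vertical below 0.1 rad and angle between the x axis of fob_black_b and the x axis of cell_black_left, either way round below 0.2 rad and x of fob_black_b_loop in the frame of cell_black_left above 0.02 m)) and ((horizontal distance between fob_black_a and cell_black_right below 0.008 m and z of fob_black_a in the frame of cell_black_right between -0.004 and 0.004 m and angle between fob_black_a's own z axis and vertical below 0.1 rad and angle between the x axis of fob_black_a and the x axis of cell_black_right, either way round below 0.2 rad and x of fob_black_a_loop in the frame of cell_black_right above 0.02 m) or (horizontal distance between fob_black_b and cell_black_right below 0.008 m and z of fob_black_b in the frame of cell_black_right between -0.004 and 0.004 m and angle between fob_black_b's own z axis and vertical below 0.1 rad and angle between the x axis of fob_black_b and the x axis of cell_black_right, either way round below 0.2 rad and x of fob_black_b_loop in the frame of cell_black_right above 0.02 m)) and value of joint drawer below 0.16 m), for 0.2 s.
At the end, for the whole second after the job is handed in: The drawer is shut (within 5 mm of its stop) and each blue outline holds a blue fob and each black outline a black fob, flat on the floor, button side up, at rest, its centre within 8 mm of the outline's centre, straight to within 0.2 rad, loop pointing away from the handle (((horizontal distance between fob_blue_a and cell_blue_left below 0.008 m and z of fob_blue_a in the frame of cell_blue_left between -0.004 and 0.004 m and angle between fob_blue_a's own z axis and vertical below 0.1 rad and angle between the x axis of fob_blue_a and the x axis of cell_blue_left, either way round below 0.2 rad and x of fob_blue_a_loop in the frame of cell_blue_left above 0.02 m) or (horizontal distance between fob_blue_b and cell_blue_left below 0.008 m and z of fob_blue_b in the frame of cell_blue_left between -0.004 and 0.004 m and angle between fob_blue_b's own z axis and vertical below 0.1 rad and angle between the x axis of fob_blue_b and the x axis of cell_blue_left, either way round below 0.2 rad and x of fob_blue_b_loop in the frame of cell_blue_left above 0.02 m)) and ((horizontal distance between fob_blue_a and cell_blue_right below 0.008 m and z of fob_blue_a in the frame of cell_blue_right between -0.004 and 0.004 m and angle between fob_blue_a's own z axis and vertical below 0.1 rad and angle between the x axis of fob_blue_a and the x axis of cell_blue_right, either way round below 0.2 rad and x of fob_blue_a_loop in the frame of cell_blue_right above 0.02 m) or (horizontal distance between fob_blue_b and cell_blue_right below 0.008 m and z of fob_blue_b in the frame of cell_blue_right between -0.004 and 0.004 m and angle between fob_blue_b's own z axis and vertical below 0.1 rad and angle between the x axis of fob_blue_b and the x axis of cell_blue_right, either way round below 0.2 rad and x of fob_blue_b_loop in the frame of cell_blue_right above 0.02 m)) and ((horizontal distance between fob_black_a and cell_black_left below 0.008 m and z of fob_black_a in the frame of cell_black_left between -0.004 and 0.004 m and angle between fob_black_a's own z axis and vertical below 0.1 rad and angle between the x axis of fob_black_a and the x axis of cell_black_left, either way round below 0.2 rad and x of fob_black_a_loop in the frame of cell_black_left above 0.02 m) or (horizontal distance between fob_black_b and cell_black_left below 0.008 m and z of fob_black_b in the frame of cell_black_left between -0.004 and 0.004 m and angle between fob_black_b's own z axis and vertical below 0.1 rad and angle between the x axis of fob_black_b and the x axis of cell_black_left, either way round below 0.2 rad and x of fob_black_b_loop in the frame of cell_black_left above 0.02 m)) and ((horizontal distance between fob_black_a and cell_black_right below 0.008 m and z of fob_black_a in the frame of cell_black_right between -0.004 and 0.004 m and angle between fob_black_a's own z axis and vertical below 0.1 rad and angle between the x axis of fob_black_a and the x axis of cell_black_right, either way round below 0.2 rad and x of fob_black_a_loop in the frame of cell_black_right above 0.02 m) or (horizontal distance between fob_black_b and cell_black_right below 0.008 m and z of fob_black_b in the frame of cell_black_right between -0.004 and 0.004 m and angle between fob_black_b's own z axis and vertical below 0.1 rad and angle between the x axis of fob_black_b and the x axis of cell_black_right, either way round below 0.2 rad and x of fob_black_b_loop in the frame of cell_black_right above 0.02 m)) and value of joint drawer above 0.185 m and linear speed of each of fob_blue_a, fob_blue_b, fob_black_a, fob_black_b below 0.02 m/s); the robot touches nothing.
It fails at once if a bystander (tester, circuit boards, yellow bin) is moved more than 20 mm (distance of any of tester, board_stack, screw_bin from where it was at the start of the episode above 0.02 m).
It fails at once if the drawer is slammed (closing faster than 0.4 m/s) (velocity of joint drawer above 0.4 m/s).
It also fails if it takes over 72 s, if anything falls off the work surface, if the arm or the gripper's body presses on something with over 40 N, if the wrist force passes 120 N, or if a joint passes its speed limit or range.

## Working session

There is one attempt and no reset: what is moved stays moved. The work goes in short steps, Python scripts to look and compute and a tool call to move; the robot and the scene stay as the last step left them, time stands still between calls to the robot, and variables do not carry over. Pictures are saved under pics/ and viewed, at most 10 in all, crops included, and the job is handed in when it is done.

Besides the shell and the picture viewer there is one more tool, called after "Call:" in YAML: its name, and indented under it one key for each argument. servo_tool: Moves the arm, as the interface text tells. Its arguments: {"type":"object","properties":{"rows":{"type":"array","items":{"type":"array","items":{"type":"number"}}},"grip_force":{"type":"number"}},"required":["rows"]}

```bash
mkdir -p pics
python3 - <<'E'
from cell import manip
import cv2
for n in("top","side"):
    im=manip.camera(n); cv2.imwrite(f"pics/{n}0.png",cv2.cvtColor(im,cv2.COLOR_RGB2BGR)); print(n,manip.camera_info(n))
print(manip.read_state())
E
```

```text
top {'fx': 489.80304839904704, 'fy': 489.80304839904704, 'cx': 325.7644266347798, 'cy': 194.4351833978495, 'position': array([ 471.78219069,  -47.18189561, 1210.85383479]), 'rotation': array([-3.07738406, -0.01442936, -1.54391344])}
side {'fx': 375.8321865761201, 'fy': 375.8321865761201, 'cx': 320.23934690448806, 'cy': 194.39293067196792, 'position': array([318.62192778, 619.51128642, 836.61710547]), 'rotation': array([-2.38901291e+00,  1.06958199e-03, -2.81055455e+00])}
{'clock': 0.1, 'joints': array([-1.29060068e+00,  3.00408318e-01,  1.52152423e+00, -2.52425204e-05,
        1.32070253e+00, -6.66308068e-02]), 'qd': array([-5.63562095e-06, -5.62972042e-04, -2.89383570e-03,  1.21760287e-03,
       -1.39501982e-03, -1.52404369e-03]), 'effort': array([ 1.55368649e-03, -5.32644546e+01, -3.53283584e+01,  7.09601166e-02,
        2.34927284e-02, -5.25395910e-05]), 'eef_pos': array([ 186.86194375, -517.02936867,  204.94481904]), 'eef_rot': array([-3.14055092e+00, -4.50096503e-05,  3.46832690e-01]), 'wrist_force': array([ 0.75325691, -0.50370875,  0.06339965]), 'moment': array([ 0.00969285,  0.0405119 , -0.0259844 ]), 'finger_force': 0.0, 'finger_gap': 94.13821252261114}
```

View pics/top0.png

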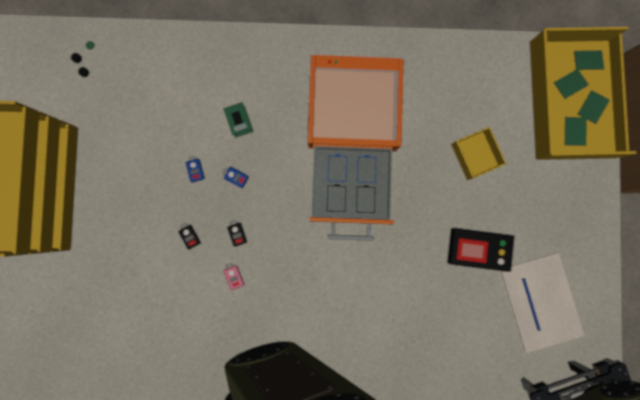

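View pics/side0.png

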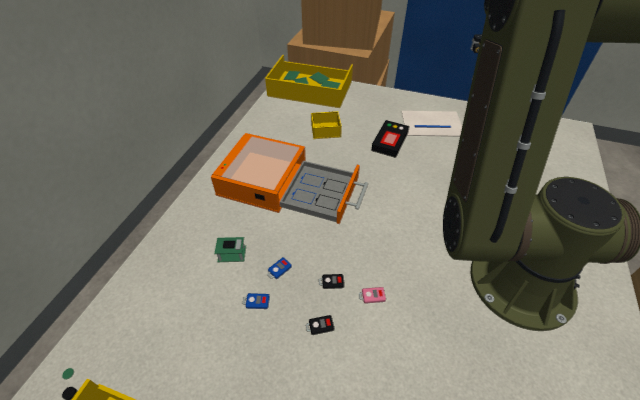

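The top view shows the blue fobs near (195,170) and (237,177), and the black ones near (189,237) and (237,234). The pink decoy is at (233,277). The cells are around (338,168), (367,168), (337,198) and (366,199). The side view shows the same layout, with the loops pointing roughly towards +x.

```bash
cat > h.py <<'E'
from cell import manip
import numpy as np, cv2
from scipy.spatial.transform import Rotation as R
def cast(n,px,z):
    i=manip.camera_info(n); px=np.atleast_2d(px).astype(float)
    d=np.c_[(px[:,0]-i['cx'])/i['fx'],(px[:,1]-i['cy'])/i['fy'],np.ones(len(px))]@R.from_euler('xyz',i['rotation']).as_matrix().T
    p=np.array(i['position']); return (p+d*((z-p[2])/d[:,2])[:,None])[:,:2]
def proj(n,P):
    i=manip.camera_info(n); c=(np.atleast_2d(P)-i['position'])@R.from_euler('xyz',i['rotation']).as_matrix()
    return np.c_[c[:,0]/c[:,2]*i['fx']+i['cx'],c[:,1]/c[:,2]*i['fy']+i['cy']]
def warp(n,x0,y0,w,h,z,s=2):
    """metric top-down picture of plane z: col = (y0-y)*s, row=(x0-x)*s"""
    W=np.array([[x0,y0,z],[x0,y0-w,z],[x0-h,y0-w,z],[x0-h,y0,z]],float)
    H=cv2.getPerspectiveTransform(proj(n,W).astype(np.float32),np.float32([[0,0],[w*s,0],[w*s,h*s],[0,h*s]]))
    return cv2.warpPerspective(manip.camera(n),H,(int(w*s),int(h*s)),flags=cv2.INTER_CUBIC)
def blobs(im,x0,y0,s,mode,amin,amax,thr=60):
    hsv=cv2.cvtColor(im,cv2.COLOR_RGB2HSV); v=im.max(2)
    m=(cv2.inRange(hsv,(105,110,40),(130,255,255)) if mode=='blue' else ((v<thr)*255).astype(np.uint8))
    m=cv2.morphologyEx(m,cv2.MORPH_CLOSE,np.ones((5,5),np.uint8))
    out=[]
    for c in cv2.findContours(m,cv2.RETR_EXTERNAL,cv2.CHAIN_APPROX_NONE)[0]:
        c=cv2.convexHull(c); a=cv2.contourArea(c)/s/s
        if not amin<a<amax: continue
        (cx,cy),(w,h),_=r=cv2.minAreaRect(c); b=cv2.boxPoints(r)
        e=max(b[1]-b[0],b[2]-b[1],key=np.linalg.norm); e=e/np.linalg.norm(e)
        k=np.zeros(m.shape,np.uint8); cv2.fillConvexPoly(k,c,1)
        # white button = bright unsaturated pixels inside
        ys,xs=np.where((k>0)&(im.min(2)>130))
        wb=(xs.mean()-cx,ys.mean()-cy) if len(xs) else (0,0)
        if e@np.array(wb)<0: e=-e
        yaw=np.degrees(np.arctan2(-e[0],-e[1]))
        out.append(dict(x=round(x0-cy/s,1),y=round(y0-cx/s,1),yaw=round(float(yaw),1),L=round(max(w,h)/s,1),W=round(min(w,h)/s,1),nw=len(xs),wb=round(float(e@np.array(wb))/s,1)))
    return sorted(out,key=lambda o:-o['y'])
E
python3 - <<'E'
from h import *
A=(720,340,680,400)
for n in("top","side"):
    im=warp(n,*A,10)
    cv2.imwrite(f"pics/w{n}.png",cv2.cvtColor(cv2.resize(im,(0,0),fx=.58,fy=.58,interpolation=cv2.INTER_AREA),cv2.COLOR_RGB2BGR))
    for mode in('blue','black'):
        for b in blobs(im,A[0],A[1],2,mode,900,4500): print(n,mode,b)
im=warp("top",620,60,260,240,15,3); cv2.imwrite("pics/dr.png",cv2.cvtColor(im,cv2.COLOR_RGB2BGR)[:600,:])
E
```

```text
top blue {'x': 600.8, 'y': 261.4, 'yaw': 17.1, 'L': 51.1, 'W': 32.6, 'nw': 303, 'wb': 13.9}
top blue {'x': 586.7, 'y': 159.7, 'yaw': 63.9, 'L': 51.2, 'W': 32.2, 'nw': 335, 'wb': 14.1}
top black {'x': 437.7, 'y': 267.2, 'yaw': 31.0, 'L': 51.4, 'W': 33.7, 'nw': 249, 'wb': 13.6}
top black {'x': 447.0, 'y': 151.9, 'yaw': 21.3, 'L': 50.9, 'W': 33.0, 'nw': 263, 'wb': 12.8}
side blue {'x': 601.0, 'y': 263.9, 'yaw': 17.9, 'L': 53.3, 'W': 38.4, 'nw': 513, 'wb': 14.3}
side blue {'x': 586.8, 'y': 162.2, 'yaw': 63.4, 'L': 53.9, 'W': 38.2, 'nw': 502, 'wb': 11.1}
side black {'x': 438.1, 'y': 270.7, 'yaw': 31.0, 'L': 52.8, 'W': 37.0, 'nw': 478, 'wb': 11.8}
side black {'x': 446.9, 'y': 155.4, 'yaw': 21.4, 'L': 51.9, 'W': 38.7, 'nw': 442, 'wb': 12.3}
```

View pics/wtop.png

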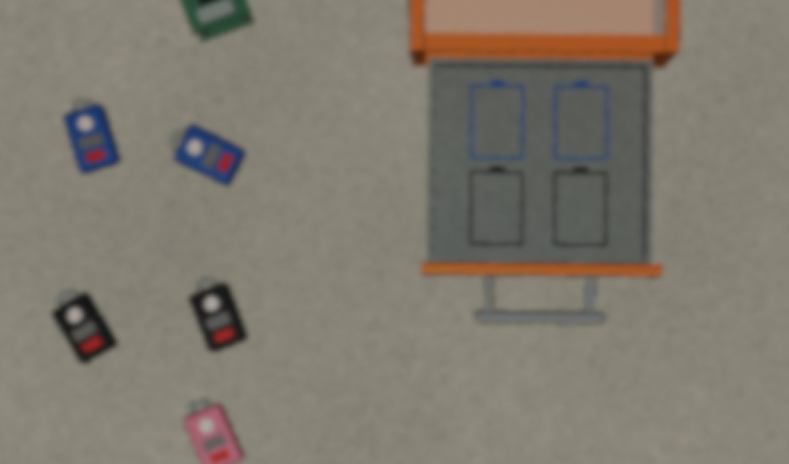

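View pics/dr.png

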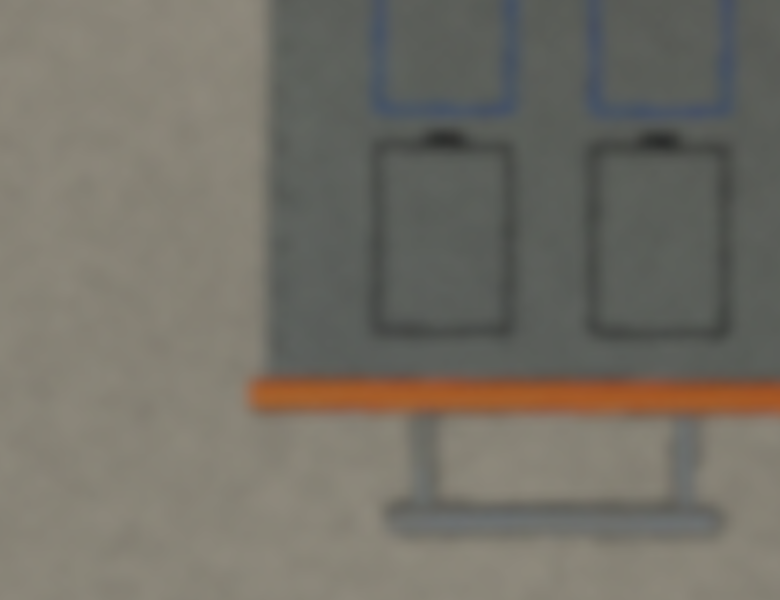

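The drawer is straight. The far outlines are blue and the near ones black, with their tabs facing the station. The handle is at about (550,520) in the crop. Next I measure the outlines, mouth and handle precisely.

```bash
cat > cells.py <<'E'
from h import *
def cells(n,x0=680,s=4):
    y0,w,h=-30,190,220
    g=cv2.cvtColor(warp(n,x0,y0,w,h,15,s),cv2.COLOR_RGB2GRAY); g=cv2.GaussianBlur(g,(0,0),3)
    b=cv2.morphologyEx(g,cv2.MORPH_BLACKHAT,np.ones((33,33),np.uint8))
    m=(b>7).astype(np.uint8)*255
    cs,hi=cv2.findContours(m,cv2.RETR_CCOMP,cv2.CHAIN_APPROX_NONE)
    for c,k in zip(cs,hi[0]):
        if k[3]<0: continue   # holes only: the inside of an outline
        (cx,cy),(rw,rh),a=cv2.minAreaRect(c); 
        if 1700<rw*rh/s/s<3300:
            a=a-90 if a>45 else a
            print(n,'cell',round(x0-cy/s,1),round(y0-cx/s,1),'yaw',round(-a,1),sorted([round(rw/s),round(rh/s)]))
if __name__=="__main__":
    cells("top"); cells("side")
    for n in("top","side"):
        im=warp(n,480,-30,200,80,42,4); 
        hsv=cv2.cvtColor(im,cv2.COLOR_RGB2HSV)
    im=warp("top",620,60,260,240,65,2); m=cv2.inRange(cv2.cvtColor(im,cv2.COLOR_RGB2HSV),(5,180,90),(20,255,255))
    for c in cv2.findContours(m,cv2.RETR_EXTERNAL,cv2.CHAIN_APPROX_NONE)[0]:
        if cv2.contourArea(c)>300: 
            (cx,cy),wh,a=cv2.minAreaRect(c); print('front',620-cy/2,60-cx/2,wh[0]/2,wh[1]/2,a)
E
python3 cells.py
```

```text
top cell 540.1 -159.3 yaw -0.3 [42, 59]
top cell 540.6 -87.8 yaw -0.3 [41, 59]
side cell 540.8 -158.0 yaw -0.0 [38, 59]
side cell 541.6 -85.8 yaw -0.0 [38, 58]
side cell 615.2 -86.4 yaw -0.8 [40, 59]
front 487.69000244140625 -113.75979614257812 171.53756713867188 5.260131359100342 0.596809446811676
```

Call:
servo_tool:
  rows:
    - [0,0,0,18.5,47.5,0,0.35]
    - [0,0,0,18.5,47.5,0,0.35]
    - [0,0,0,18.5,47.5,0,0.35]
    - [0,0,0,18.5,47.5,0,0.35]
    - [0,0,0,18.5,47.5,0,0.35]
    - [0,0,0,18.5,47.5,0,0.35]
    - [0,0,0,18.5,47.5,0,0.35]
    - [0,0,0,18.5,47.5,0,0.35]
    - [0,0,0,18.5,47.5,0,0.35]
    - [0,0,0,18.5,47.5,-20,0.35]
    - [0,0,0,18.5,47.5,-30,0.35]
    - [0,0,0,18.5,47.5,-30,0.35]
    - [0,0,1,18.5,47.5,-30,0.35]
    - [0,0,0.5,19.5,50,-35,0.35]
    - [0,0,0,0,0,0,0.35]
    - [0,0,0,0,0,0,0.35]
  grip_force: 20

```text
clock: 2.5
eef_pos: [446.4, 148.7, 61.6]
eef_rot: [3.141, 0.0, 0.373]
wrist_force: [-0.1, 0.6, 0.5]
finger_gap: 61.4
finger_force: 0.0
```

Call:
servo_tool:
  rows:
    - [0,0,0,0.5,4,-30,0.35]
    - [0,0,0,0,0,-22,0.35]
    - [0,0,0,0,0,-6,0.35]
    - [0,0,0,0,0,0,0.35]
    - [0,0,0,0,0,0,0.7]
    - [0,0,0,0,0,0,0.8]
    - [0,0,0,0,0,0,0.8]
    - [0,0,0,0,0,0,0.8]

```text
clock: 3.5
eef_pos: [447.2, 153.1, 3.7]
eef_rot: [3.141, -0.0, 0.373]
wrist_force: [-2.6, -0.7, 5.7]
finger_gap: 35.8
finger_force: 20.0
```

Call:
servo_tool:
  rows:
    - [0,0,0,0,0,30,0.8]
    - [0,0,0,0,0,50,0.8]
    - [0,0,-3.6,15.6,-40,0,0.8]
    - [0,0,-3.6,15.6,-40,0,0.8]
    - [0,0,-3.6,15.6,-40,0,0.8]
    - [0,0,-3.6,15.6,-40,0,0.8]
    - [0,0,-3.6,15.6,-40,0,0.8]
    - [0,0,-3.6,15.6,-40,0,0.8]
    - [0,0,0,0,0,-20,0.8]
    - [0,0,0,0,0,-23,0.8]
    - [0,0,0,0,0,0,0.8]
    - [0,0,0,0,0,0,0.8]

```text
clock: 5.0
eef_pos: [541.0, -86.9, 41.1]
eef_rot: [3.141, -0.001, -0.004]
wrist_force: [-0.7, 0.2, 0.4]
finger_gap: 35.6
finger_force: 20.0
```

Call:
servo_tool:
  rows:
    - [0,0,0,0,-0.5,-14,0.8]
    - [0,0,0,0,0,-7,0.8]
    - [0,0,0,0,0,-1,0.8]
    - [0,0,0,0,0,0,0.8]
    - [0,0,0,0,0,0,0.35]
    - [0,0,0,0,0,0,0.35]
    - [0,0,0,0,0,0,0.35]
    - [0,0,0,0,0,30,0.35]
    - [0,0,0,0,0,40,0.35]
    - [0,0,0,0,0,0,0.35]

```text
clock: 6.25
eef_pos: [542.0, -87.8, 91.0]
eef_rot: [3.14, -0.005, -0.004]
wrist_force: [-0.9, -0.3, -0.9]
finger_gap: 61.0
finger_force: 0.0
```

Call:
servo_tool:
  rows:
    - [0,0,3.9,-12.9,44.5,0,0.35]
    - [0,0,3.9,-12.9,44.5,0,0.35]
    - [0,0,3.9,-12.9,44.5,0,0.35]
    - [0,0,3.9,-12.9,44.5,0,0.35]
    - [0,0,3.9,-12.9,44.5,0,0.35]
    - [0,0,3.9,-12.9,44.5,0,0.35]
    - [0,0,3.9,-12.9,44.5,-20,0.35]
    - [0,0,3.9,-12.9,44.5,-30,0.35]
    - [0,0,0,0,0,0,0.35]
    - [0,0,0,0,0,0,0.35]

```text
clock: 7.5
eef_pos: [437.3, 268.1, 38.0]
eef_rot: [3.142, 0.001, 0.54]
wrist_force: [0.7, 0.4, 0.5]
finger_gap: 61.3
finger_force: 0.0
```

```bash
cat > chk.py <<'E'
from h import *
import sys
A=(680,-30,190,220)
for n in sys.argv[1:]:
    im=warp(n,*A,25,2)
    for mode in('blue','black'):
        for b in blobs(im,A[0],A[1],2,mode,900,3000,45): print(n,mode,b)
E
python3 chk.py top side
```

```text
top black {'x': 539.0, 'y': -87.5, 'yaw': 0.0, 'L': 50.0, 'W': 33.0, 'nw': 403, 'wb': 13.8}
```

Call:
servo_tool:
  rows:
    - [0,0,0,0.5,0.5,-20,0.35]
    - [0,0,0,0,0,-14,0.35]
    - [0,0,0,0,0,-1,0.35]
    - [0,0,0,0,0,0,0.6]
    - [0,0,0,0,0,0,0.8]
    - [0,0,0,0,0,0,0.8]
    - [0,0,0,0,0,0,0.8]
    - [0,0,0,0,0,30,0.8]
    - [0,0,0,0,0,50,0.8]

```text
clock: 8.72
eef_pos: [437.0, 268.6, 83.1]
eef_rot: [-3.141, 0.003, 0.54]
wrist_force: [0.9, 0.2, 0.6]
finger_gap: 35.7
finger_force: 20.0
```

Call:
servo_tool:
  rows:
    - [0,0,-3.5,11.5,-47.5,0,0.8]
    - [0,0,-3.5,11.5,-47.5,0,0.8]
    - [0,0,-3.5,11.5,-47.5,0,0.8]
    - [0,0,-3.5,11.5,-47.5,0,0.8]
    - [0,0,-3.5,11.5,-47.5,0,0.8]
    - [0,0,-3.5,11.5,-47.5,0,0.8]
    - [0,0,-3.5,11.5,-47.5,0,0.8]
    - [0,0,-3.5,11.5,-47.5,0,0.8]
    - [0,0,-3.2,11.5,-47.5,0,0.8]
    - [0,0,0,0,0,-20,0.8]
    - [0,0,0,0,0,-23,0.8]
    - [0,0,0,0,0,0,0.8]
    - [0,0,0,0,0,0,0.8]

```text
clock: 10.35
eef_pos: [541.8, -158.5, 41.2]
eef_rot: [3.141, -0.001, -0.004]
wrist_force: [0.3, -0.0, 0.3]
finger_gap: 35.6
finger_force: 20.0
```

Release it, rise, then go on to blue b at (587,161), yaw 63.6° (yaw change about +64°, shift (45,320)).

Call:
servo_tool:
  rows:
    - [0,0,0,0,0,-14,0.8]
    - [0,0,0,0,0,-7,0.8]
    - [0,0,0,0,0,-1,0.8]
    - [0,0,0,0,0,0,0.8]
    - [0,0,0,0,0,0,0.35]
    - [0,0,0,0,0,0,0.35]
    - [0,0,0,0,0,0,0.35]
    - [0,0,0,0,0,30,0.35]
    - [0,0,0,0,0,45,0.35]
    - [0,0,7,5,35.5,0,0.35]
    - [0,0,7,5,35.5,0,0.35]
    - [0,0,7,5,35.5,0,0.35]
    - [0,0,7,5,35.5,0,0.35]
    - [0,0,7,5,35.5,0,0.35]
    - [0,0,7,5,35.5,0,0.35]
    - [0,0,7,5,35.5,0,0.35]
    - [0,0,7.5,5,35.5,-25,0.35]
    - [0,0,7.5,5,35.5,-30,0.35]
    - [0,0,0,0,0,0,0.35]

```text
clock: 12.72
eef_pos: [585.0, 162.7, 35.8]
eef_rot: [-3.139, 0.002, 1.117]
wrist_force: [-0.2, 0.1, 0.3]
finger_gap: 61.2
finger_force: 0.0
```

```bash
python3 chk.py top; python3 -c "
from h import *
print(manip.read_state()['eef_pos'],manip.read_state()['eef_rot'],manip.read_state()['joints'])"
```

```text
top black {'x': 540.5, 'y': -158.0, 'yaw': -0.0, 'L': 50.0, 'W': 32.0, 'nw': 396, 'wb': 13.1}
[585.78837129 161.58274516  37.36064336] [-3.14022830e+00  1.18035962e-03  1.11368213e+00] [ 2.08916169e-01  6.06492447e-01  1.49494639e+00 -9.85669780e-05
  1.04195589e+00  6.66080978e-01]
```

Call:
servo_tool:
  rows:
    - [0,0,0,0.5,0,-20,0.35]
    - [0,0,0,0,0,-13,0.35]
    - [0,0,0,0,0,-1,0.35]
    - [0,0,0,0,0,0,0.6]
    - [0,0,0,0,0,0,0.8]
    - [0,0,0,0,0,0,0.8]
    - [0,0,0,0,0,0,0.8]

```text
clock: 13.65
eef_pos: [587.1, 161.1, 4.8]
eef_rot: [3.141, -0.0, 1.113]
wrist_force: [0.1, -0.5, 3.7]
finger_gap: 35.5
finger_force: 20.0
```

Call:
servo_tool:
  rows:
    - [0,0,0,0,0,30,0.8]
    - [0,0,0,0,0,50,0.8]
    - [0,0,-7.1,3.2,-27.6,0,0.8]
    - [0,0,-7.1,3.2,-27.6,0,0.8]
    - [0,0,-7.1,3.2,-27.6,0,0.8]
    - [0,0,-7.1,3.2,-27.6,0,0.8]
    - [0,0,-7.1,3.2,-27.6,0,0.8]
    - [0,0,-7.1,3.2,-27.6,0,0.8]
    - [0,0,-7.1,3.2,-27.6,0,0.8]
    - [0,0,-7.1,3.2,-27.6,0,0.8]
    - [0,0,-7.3,3.2,-27.6,0,0.8]
    - [0,0,0,0,0,-20,0.8]
    - [0,0,0,0,0,-23,0.8]
    - [0,0,0,0,0,0,0.8]
    - [0,0,0,0,0,0,0.8]

```text
clock: 15.52
eef_pos: [615.9, -86.8, 41.7]
eef_rot: [3.142, -0.0, -0.004]
wrist_force: [0.1, 0.1, -0.8]
finger_gap: 35.5
finger_force: 20.0
```

Call:
servo_tool:
  rows:
    - [0,0,0,0,-0.5,-14,0.8]
    - [0,0,0,0,0,-7,0.8]
    - [0,0,0,0,0,-0.5,0.8]
    - [0,0,0,0,0,0,0.8]
    - [0,0,0,0,0,0,0.35]
    - [0,0,0,0,0,0,0.35]
    - [0,0,0,0,0,0,0.35]
    - [0,0,0,0,0,30,0.35]
    - [0,0,0,0,0,40,0.35]
    - [0,0,2.2,-1.8,43.7,0,0.35]
    - [0,0,2.2,-1.8,43.7,0,0.35]
    - [0,0,2.2,-1.8,43.7,0,0.35]
    - [0,0,2.2,-1.8,43.7,0,0.35]
    - [0,0,2.2,-1.8,43.7,0,0.35]
    - [0,0,2.2,-1.8,43.7,0,0.35]
    - [0,0,2.2,-1.8,43.7,-25,0.35]
    - [0,0,2.4,-1.8,43.7,-30,0.35]
    - [0,0,0,0,0,0,0.35]
    - [0,0,0,0,0,0,0.35]

```text
clock: 17.9
eef_pos: [601.5, 261.3, 35.3]
eef_rot: [3.141, -0.0, 0.305]
wrist_force: [1.0, 0.1, 0.7]
finger_gap: 61.0
finger_force: 0.0
```

```bash
python3 chk.py top side
```

```text
top blue {'x': 614.0, 'y': -87.8, 'yaw': 0.0, 'L': 54.0, 'W': 36.5, 'nw': 523, 'wb': 13.7}
```

Call:
servo_tool:
  rows:
    - [0,0,0,-0.5,0.5,-20,0.35]
    - [0,0,0,0,0,-11,0.35]
    - [0,0,0,0,0,-1,0.35]
    - [0,0,0,0,0,0,0.6]
    - [0,0,0,0,0,0,0.8]
    - [0,0,0,0,0,0,0.8]
    - [0,0,0,0,0,0,0.8]

```text
clock: 18.88
eef_pos: [600.9, 262.3, 3.2]
eef_rot: [-3.142, -0.001, 0.305]
wrist_force: [-0.5, -0.6, 2.2]
finger_gap: 35.7
finger_force: 20.0
```

Call:
servo_tool:
  rows:
    - [0,0,0,0,0,30,0.8]
    - [0,0,0,0,0,52,0.8]
    - [0,0,-2,1.6,-46.8,0,0.8]
    - [0,0,-2,1.6,-46.8,0,0.8]
    - [0,0,-2,1.6,-46.8,0,0.8]
    - [0,0,-2,1.6,-46.8,0,0.8]
    - [0,0,-2,1.6,-46.8,0,0.8]
    - [0,0,-2,1.6,-46.8,0,0.8]
    - [0,0,-2,1.6,-46.8,0,0.8]
    - [0,0,-2,1.6,-46.8,0,0.8]
    - [0,0,-1.8,1.6,-46.8,0,0.8]
    - [0,0,0,0,0,-20,0.8]
    - [0,0,0,0,0,-24,0.8]
    - [0,0,0,0,0,0,0.8]
    - [0,0,0,0,0,0,0.8]

```text
clock: 20.75
eef_pos: [615.5, -158.4, 41.5]
eef_rot: [3.141, -0.001, -0.005]
wrist_force: [0.6, 0.0, -0.2]
finger_gap: 35.7
finger_force: 20.0
```

Call:
servo_tool:
  rows:
    - [0,0,0,0,-0.5,-14,0.8]
    - [0,0,0,0,0,-7,0.8]
    - [0,0,0,0,0,-1.5,0.8]
    - [0,0,0,0,0,0,0.8]
    - [0,0,0,0,0,0,0.35]
    - [0,0,0,0,0,0,0.35]
    - [0,0,0,0,0,0,0.35]
    - [0,0,0,0,0,30,0.35]
    - [0,0,0,0,0,50,0.35]
    - [0,0,0,-35,40,10,0.6]
    - [0,0,0,-35,40,0,1]
    - [0,0,0,-35,40,0,1]
    - [0,0,0,-35,40,0,1]
    - [0,0,0,-35,40,0,1]
    - [0,0,0,-35,40,0,1]
    - [0,0,0,0,0,0,1]

```text
clock: 22.75
eef_pos: [403.7, 82.2, 108.6]
eef_rot: [-3.141, -0.0, -0.003]
wrist_force: [-0.4, 0.4, -0.1]
finger_gap: 0.5
finger_force: 0.0
```

```bash
python3 chk.py top
python3 - <<'E'
from h import *
im=warp("top",670,-10,230,260,30,2); cv2.imwrite("pics/f.png",cv2.cvtColor(im,cv2.COLOR_RGB2BGR))
E
```

```text
top blue {'x': 614.0, 'y': -88.0, 'yaw': 0.0, 'L': 55.0, 'W': 37.0, 'nw': 414, 'wb': 14.0}
top blue {'x': 615.8, 'y': -159.2, 'yaw': 0.0, 'L': 54.5, 'W': 36.5, 'nw': 409, 'wb': 12.7}
top black {'x': 539.5, 'y': -87.5, 'yaw': 0.0, 'L': 51.0, 'W': 33.0, 'nw': 342, 'wb': 13.7}
top black {'x': 540.9, 'y': -157.8, 'yaw': 0.8, 'L': 52.1, 'W': 33.1, 'nw': 293, 'wb': 13.0}
```

View pics/f.png

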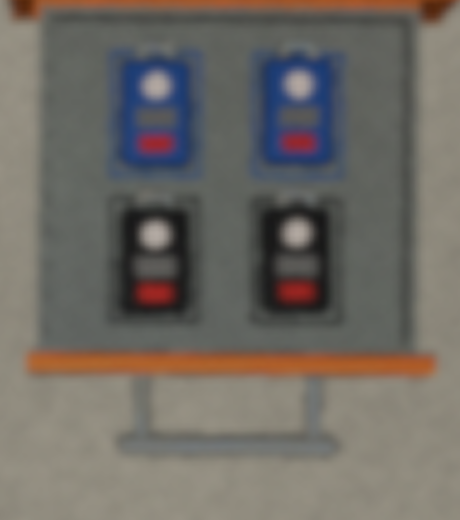

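All four fobs sit straight and centred in their outlines, loops towards the tabs. The handle bar is at row 443 and column 228, so x≈448, y≈-124. Next I move in front of it.

Call:
servo_tool:
  rows:
    - [0,0,0,-1,-41,0,1]
    - [0,0,0,-1,-41,0,1]
    - [0,0,0,-1,-41,0,1]
    - [0,0,0,-1,-41,0,1]
    - [0,0,0,-1,-42,0,1]
    - [0,0,0,0,0,-40,1]
    - [0,0,0,0,0,-39,1]
    - [0,0,0,10,0,0,1]
    - [0,0,0,10,0,0,1]
    - [0,0,0,4,0,0,1]
    - [0,0,0,0,0,0,1]

```text
clock: 24.22
eef_pos: [424.9, -125.6, 30.1]
eef_rot: [3.141, -0.001, -0.005]
wrist_force: [-0.5, -0.4, -0.3]
finger_gap: 0.7
finger_force: 0.0
```

Call:
servo_tool:
  rows:
    - [0,0,0,3,0,0,1]
    - [0,0,0,3,0,0,1]
    - [0,0,0,3,0,0,1]
    - [0,0,0,3,0,0,1]
    - [0,0,0,3,0,0,1]
    - [0,0,0,4,0,0,1]
    - [0,0,0,5,0,0,1]
    - [0,0,0,6,0,0,1]
    - [0,0,0,7,0,0,1]
    - [0,0,0,8,0,0,1]
    - [0,0,0,8,0,0,1]
    - [0,0,0,8,0,0,1]
    - [0,0,0,8,0,0,1]
    - [0,0,0,8,0,0,1]
    - [0,0,0,8,0,0,1]
    - [0,0,0,8,0,0,1]
    - [0,0,0,7,0,0,1]
    - [0,0,0,6,0,0,1]
    - [0,0,0,5,0,0,1]
    - [0,0,0,3,0,0,1]

```text
clock: 26.72
eef_pos: [538.4, -125.6, 29.1]
eef_rot: [3.141, 0.0, -0.006]
wrist_force: [-4.1, -3.5, 1.5]
finger_gap: 0.5
finger_force: 2.1
```

Call:
servo_tool:
  rows:
    - [0,0,0,3,0,0,1]
    - [0,0,0,4,0,0,1]
    - [0,0,0,5,0,0,1]
    - [0,0,0,6,0,0,1]
    - [0,0,0,7,0,0,1]
    - [0,0,0,7,0,0,1]
    - [0,0,0,7,0,0,1]
    - [0,0,0,7,0,0,1]
    - [0,0,0,6,0,0,1]
    - [0,0,0,5,0,0,1]
    - [0,0,0,4,0,0,1]
    - [0,0,0,3,0,0,1]
    - [0,0,0,2,0,0,1]
    - [0,0,0,2,0,0,1]
    - [0,0,0,0,0,0,1]

```text
clock: 28.6
eef_pos: [604.7, -125.7, 28.9]
eef_rot: [-3.141, 0.004, -0.006]
wrist_force: [-15.6, -3.1, 9.2]
finger_gap: 0.7
finger_force: 8.2
```

Run:
```python
from h import *
im=manip.camera("top")[40:240,270:430]; cv2.imwrite("pics/g.png",cv2.cvtColor(cv2.resize(im,(0,0),fx=3,fy=3),cv2.COLOR_RGB2BGR))
print(manip.read_state()['wrist_force'])
```

```text
[-16.01169824  -4.26238923   8.96273163]
```

View pics/g.png

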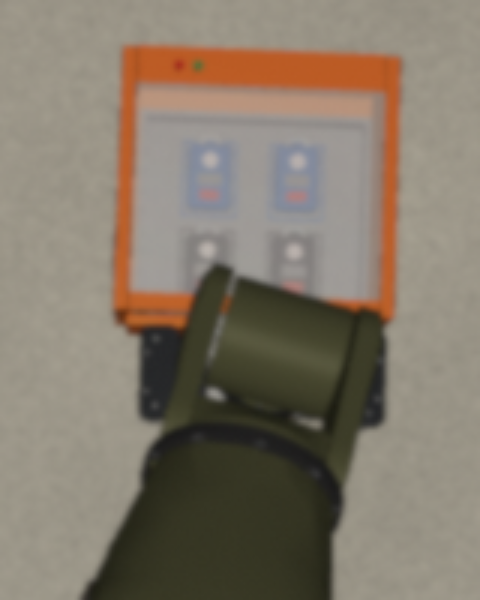

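The fobs look undisturbed through the window and the drawer front is about flush. The force rose to 16 N, which suggests the end stop. I'll back off to check.

Call:
servo_tool:
  rows:
    - [0,0,0,-5,0,0,1]
    - [0,0,0,-30,0,0,1]
    - [0,0,0,-50,0,0,1]
    - [0,0,0,-50,0,50,1]
    - [0,0,0,-50,50,20,1]
    - [0,0,0,0,60,0,1]
    - [0,0,0,0,60,0,1]
    - [0,0,0,0,60,0,1]
    - [0,0,0,0,0,0,1]

```text
clock: 29.78
eef_pos: [434.4, 100.5, 90.7]
eef_rot: [-3.141, -0.001, -0.0]
wrist_force: [0.6, -1.5, 0.0]
finger_gap: 0.4
finger_force: 0.0
```

Run:
```python
from h import *
a=warp("top",740,0,240,200,65,2); b=manip.camera("side")[120:240,190:390]
b=cv2.resize(b,(0,0),fx=1.6,fy=1.6)
im=np.zeros((600,480,3),np.uint8); im[:400]=a; im[400:592,:320]=b
cv2.imwrite("pics/i.png",cv2.cvtColor(im,cv2.COLOR_RGB2BGR))
A=(860,-30,190,220); A=(850,-20,200,250)
for mode in('blue',):
    im=warp("top",*A,25,2)
```

```text
(no output)
```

View pics/i.png

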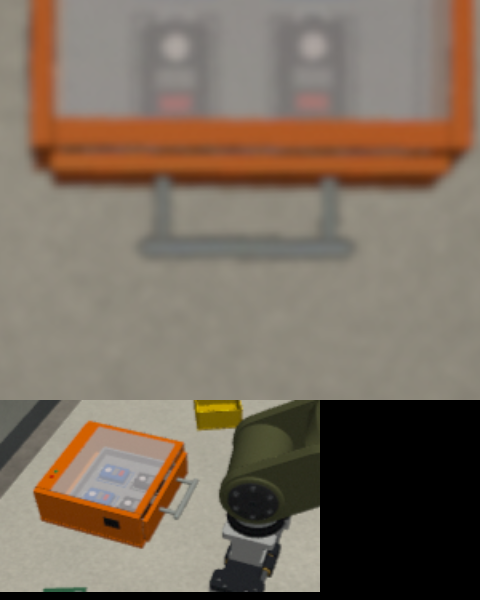

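The handle is now at x≈619, which is 45 mm in front of the station face at x≈664, so the drawer is flush and shut. The fobs are still in place behind the window, and the arm is clear of everything.

```bash
python3 -c "
from cell import manip
print(manip.sign_off())"
```

```text
the job is handed in; nothing more can be done
None
```

The four fobs are in their matching outlines with loops towards the tabs, the drawer is gently shut, and the job is handed in; the cameras showed all this beforehand, but no verdict came back.

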